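# Check the air temperature of a stage-top incubation chamber with a reference probe

### The job

Pull the orange stopper out of the port of the incubation chamber and set it down in the steel dish. Then take the blue reference thermometer out of its stand and lower its stem upright through the open port until the red immersion mark is level with the rim of the port, never letting the thermometer touch the chamber (the warm walls would spoil the reading). Finish while holding it there, still and centred in the port, and leave everything else on the desk where it is.

Things in the scene. Friction and masses are not known exactly. Their poses are not given: they have to be found in the camera images.
- port_mouth (a point): Centre of the rim of the white port bush (28 mm outside, 18 mm tall) on the lid of the fixed black and aluminium incubation chamber, 78 mm above the desk. Bore 15 mm across, straight down 28 mm through bush and lid; chamber floor 72 mm below this point. z up; chamber's axes: 130 mm along x, 180 mm along y, the port 30 mm inside its +y edge, glass window on the -y side.
- stopper_head (a point): Centre of the head of the orange silicone stopper: round head 24 mm across, 22 mm tall, sitting on the port's rim; below it a tapered plug 10 to 12 mm thick, 18 mm long (its end 29 mm below this point). It sits loosely and pulls straight up. About 20 g. z up along its axis.
- dish_floor (a point): Centre of the inner floor, 3 mm above the desk, of a fixed round steel dish: 92 mm across inside at the floor, 108 mm across outside at the rim, rim 14 mm above the desk.
- probe_handle (a point): Centre of the handle of the blue thermometer, upright in its stand: handle 30 mm along its x, 18 mm along its y, 80 mm tall; from its lower end a steel stem 6 mm thick, 100 mm long (tip 140 mm below this point). A grey display on both broad (y) faces. z up along the axis, away from the tip. About 90 g.
- probe_mark (a point): Point on the stem's axis at the middle of the red immersion mark, a painted band 3 mm tall, 50 mm above the tip and 90 mm below the handle's centre; same axes as the handle.
- probe_tip (a point): The free lower end of the thermometer's stem; same axes as the handle.
- stand_top (a point): Centre of the upper rim of the fixed grey stand, 115 mm above the desk: a tube 28 mm across on a round foot 80 mm across. The thermometer's stem hangs in its 11 mm bore and the handle rests on this rim, so draw the stem straight up 100 mm to free it.
- wash_center (a point): Middle of the white wash bottle with a red cap (bystander), 68 mm across, 170 mm tall to the cap top, spout to 208 mm; this point is 85 mm up.
- vial_center (a point): Middle of the small amber vial with a black cap (bystander), 24 mm across, 45 mm tall.
- tape_center (a point): Middle of a roll of yellow tape lying flat (bystander), 90 mm across, 19 mm tall.
- pen_center (a point): Middle of a yellow pen lying on the desk (bystander), 137 mm long along its x, 10 mm thick.
- mailer_center (a point): Middle of a small green and white slide box lying flat (bystander), 85 mm along its x, 32 mm along y, 19 mm tall.
Mind the look-alikes: they are no part of the job. Of the things like the part that bears stand_top, leave any that is green or pink; of the rest the larger one is meant.

How it is judged:
By the outcome, as a careful person would: the job done as asked, in the order asked, and still so for the second after the job is handed in, while the arm keeps its last pose, push and grip.
It also fails if it takes over 72 s, if anything falls off the work surface, if the arm or the gripper's body presses on something with over 40 N, if the wrist force passes 120 N, or if a joint passes its speed limit or range.

### The arm

A 6-joint arm with a two-finger parallel gripper is mounted at the origin on the work surface. World frame = base frame: x ahead of the robot, y to its left, z up, the work surface at z = 0. Lengths are in m, angles in rad, forces in N, time in s.
With the tool pointing down it reaches from about 0.35 to 0.975 m from the base axis. Payload 4.9 kg.
Tool frame: the origin (TCP) lies midway between the tips of the shut fingers; the grasp point (between the pads) lies behind it (arm.grasp_offset is the z of the grasp point in the tool frame, in m); z points along the fingers, y is the direction in which the jaws open and shut (so a half turn about z gives the same grasp; the last joint's range is limited). The gripper opens to 85 mm and grips with 20 to 120 N. Pads are 22 mm wide; open, the fingers measure 114 mm over their backs; the gripper's body (76 mm by 85 mm) begins 54 mm behind the grasp point. The pads swing forward as they close: fully open they stand 13 mm farther back than shut.
Start: joints at [-1.463, 0.053, 1.613, -0, 1.476, -0.119], TCP at [0.141, -0.609, 0.231] pointing down, gripper open.
Joint ranges: [-3.01, 3.01], [-1.01, 2.22], [0.06, 2.58], [-1.02, 4.17], [0.09, 2.62], [-3.14, 3.14]. Speed limits (rad/s): [2.57, 2.57, 3.14, 3.14, 3.14, 3.14].

### API

Orientations are given as [roll, pitch, yaw] about the fixed x, y, z axes, in that order (R = Rz(yaw) Ry(pitch) Rx(roll)).
In Python, from bench import arm gives the robot as it stands. The module is installed in compiled form; this text tells all that it offers. Calls block until the motion is done:
- arm.movep(position, orientation): joint-space move of the TCP to a pose.
- arm.move_linear(position, orientation=None, max_speed=0.15): straight line of the TCP; orientation=None keeps the orientation; max_speed is the mean speed in m/s.
- arm.set_joints(angles): joint-space move.
- arm.gripper_open() and arm.close_gripper(grip_force=None): open the fingers fully, or close them until they stop; grip_force is the grip in N (None keeps the last).
- arm.dwell(seconds).
- arm.ik(position, orientation): joint angles nearest the present ones, or None.
- arm.observe(): the state.
- arm.read_camera(name): name is "side" or "top" or "wrist"; returns the picture (420x560x3 uint8, red, green, blue); there is no depth.
- arm.camera_info(name): a dict with "camera_matrix" (3x3 intrinsics, pixels), "rvec" (rotation vector, rad) and "tvec" (3), from world to camera coordinates, as OpenCV has them. Camera axes: x right, y down, z forward; pixel columns grow to the right and rows downward; lengths in m; the calibration is good to about 2 mm. The wrist camera is an equidistant fisheye: a pixel r from the principal point sees the ray r / f radians off the axis. A picture is of the moment at which its call begins: read the wrist's pose just before it. camera_info takes no time and is no camera call; for the wrist camera it gives the pose at the moment of the call.
A pose or a line that the arm cannot do raises arm.PlanningError and nothing moves.
- arm.finish_job(): hands the job in, once; it reports no verdict.
The state is a dict: "t": time; "joints": joint angles; "qvel": joint speeds; "tau": joint torques, N m; "position": TCP position; "tcp_rot": TCP orientation; "ft_force": force on the tool from outside, world axes, zero at the start; "torque": the same for the moment, N m; "grip_width": finger opening in m.
Only numpy, scipy, OpenCV 4.12 (cv2) and the standard library are available. Lean on these libraries where they do the work, as an engineer would, in place of code of your own. Each camera call takes 0.05 s, during which the arm holds its last target. There are 200 camera calls.

## Working session

There is one attempt and no reset: what is moved stays moved. The work goes in short steps, each a Python script; the robot and the scene stay as the last script left them, time stands still between calls to the robot, and variables do not carry over. Pictures are saved under pics/ and viewed, about 8 in all and at most 12, crops included, and the job is handed in when it is done.

```bash
mkdir -p pics
cat > h.py <<'E'
import numpy as np, cv2
from bench import arm
def snap(name,fn=None):
    ci=arm.camera_info(name); im=arm.read_camera(name)
    if fn: cv2.imwrite('pics/'+fn+'.png',im[:,:,::-1])
    return im,ci
def ray(ci,name,u,v):
    K=np.array(ci['camera_matrix'],float);R=cv2.Rodrigues(np.array(ci['rvec'],float))[0];t=np.array(ci['tvec'],float).ravel()
    x=(u-K[0,2])/K[0,0];y=(v-K[1,2])/K[1,1]
    if name=='wrist':
        r=np.hypot(x,y); s=np.sin(r)/r if r>1e-9 else 1; d=np.array([x*s,y*s,np.cos(r)])
    else: d=np.array([x,y,1.])
    d=R.T@d; return -R.T@t, d/np.linalg.norm(d)
def onz(r,z):
    o,d=r; return o+d*(z-o[2])/d[2]
def meet(*rs):
    A=0;b=0
    for o,d in rs:
        P=np.eye(3)-np.outer(d,d);A=A+P;b=b+P@o
    p=np.linalg.solve(A,b); return p,[float(np.linalg.norm((np.eye(3)-np.outer(d,d))@(p-o))) for o,d in rs]
def proj(ci,p):
    K=np.array(ci['camera_matrix'],float);R=cv2.Rodrigues(np.array(ci['rvec'],float))[0];c=R@p+np.array(ci['tvec']).ravel()
    return (K@(c/c[2]))[:2]
E
python3 - <<'E'
from h import *
a,ci=snap('side');b,cj=snap('top')
w,ck=snap('wrist')
cv2.imwrite('pics/a.png',np.hstack([a])[:,:,::-1]);cv2.imwrite('pics/b.png',b[:,:,::-1]);cv2.imwrite('pics/c.png',w[:,:,::-1])
for n,c in(('side',ci),('top',cj),('wrist',ck)):
    print(n,c['camera_matrix'],ray(c,n,280,210))
print(arm.grasp_offset,arm.observe())
E
```

```text
side [[545.21728065   0.         275.67209728]
 [  0.         545.21728065 209.44642041]
 [  0.           0.           1.        ]] (array([ 0.53282078, -0.92485362,  1.06334245]), array([ 0.04290322,  0.70248093, -0.71040824]))
top [[513.30972571   0.         276.03352129]
 [  0.         513.30972571 218.84355154]
 [  0.           0.           1.        ]] (array([0.44751502, 0.00963993, 1.51699156]), array([ 0.11352114,  0.00419361, -0.99352673]))
wrist [[325.1922621    0.         279.30084281]
 [  0.         325.1922621  205.05704323]
 [  0.           0.           1.        ]] (array([ 0.21548792, -0.59126284,  0.37368604]), array([-0.30782742, -0.07202304, -0.94871227]))
-0.0187 {'t': 0.15, 'joints': array([-1.46297803e+00,  5.32471546e-02,  1.61400531e+00,  3.76210118e-05,
        1.47602693e+00, -1.18990220e-01]), 'qvel': array([-0.00027013, -0.00409632, -0.00377944, -0.00017673, -0.00085145,
       -0.00042264]), 'tau': array([ 2.45130750e-04, -3.94242561e+01, -3.70720804e+01, -1.60074596e-04,
        4.67316378e-03, -1.96594834e-05]), 'position': array([ 0.14050508, -0.60848452,  0.23030349]), 'tcp_rot': array([-3.13992229e+00, -2.37413467e-04,  2.26804726e-01]), 'ft_force': array([-0.16549129,  1.05719916,  0.19522181]), 'torque': array([ 0.05336071, -0.06262527,  0.01689916]), 'grip_width': 0.08533635791693239}
```

View pics/a.png

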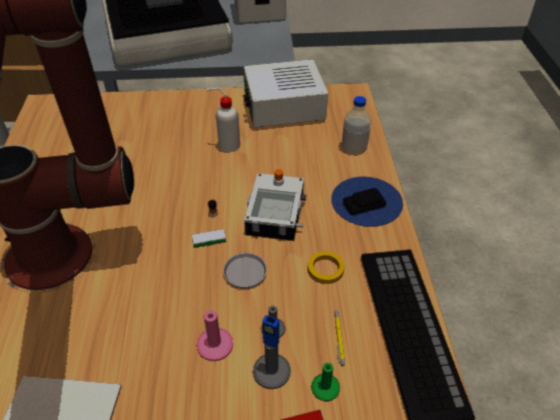

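View pics/b.png

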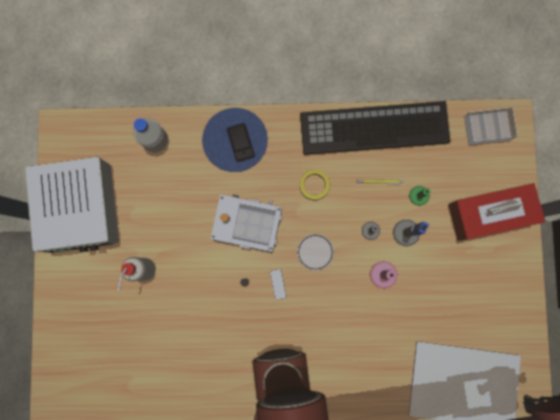

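The side view shows the orange stopper at (278,176), the blue thermometer at (271,330) in the large grey stand with its foot at (272,370), and the dish at (245,270). In the top view they are at (225,218), (421,228), (407,233) and (316,252). The smaller grey stand at (371,230) in the top view is a decoy.

```bash
cat >> h.py <<'E'
def blobs(im,lo,hi,box=None,amin=8):
    m=cv2.inRange(cv2.cvtColor(im,cv2.COLOR_RGB2HSV),np.array(lo),np.array(hi))
    if box: z=np.zeros_like(m);x0,y0,x1,y1=box;z[y0:y1,x0:x1]=m[y0:y1,x0:x1];m=z
    n,l,s,c=cv2.connectedComponentsWithStats(m)
    return [(s[i].tolist(),c[i].round(1).tolist()) for i in np.argsort(-s[1:,4])+1 if s[i,4]>=amin][:4],m
E
python3 - <<'E'
from h import *
a=cv2.imread('pics/a.png')[:,:,::-1].copy();b=cv2.imread('pics/b.png')[:,:,::-1].copy()
ci=arm.camera_info('side');cj=arm.camera_info('top')
so,_=blobs(a,(5,150,90),(17,255,255),(265,160,295,190));to,_=blobs(b,(5,130,90),(20,255,255),(210,205,240,230))
sb,_=blobs(a,(108,130,40),(130,255,255),(255,300,290,355));tb,_=blobs(b,(108,100,40),(130,255,255),(400,210,435,245))
print(so,to,sb,tb,sep='\n')
R=lambda c,n,p:ray(c,n,*p)
print('stopper',meet(R(ci,'side',so[0][1]),R(cj,'top',to[0][1])))
print('handle',meet(R(ci,'side',sb[0][1]),R(cj,'top',tb[0][1])))
print('dish',onz(R(cj,'top',(316,252)),.014),onz(R(ci,'side',(245,270)),.01))
print('foot',onz(R(cj,'top',(407,233)),.006),onz(R(ci,'side',(272,371)),.006))
print('wash',onz(R(cj,'top',(133,269)),.17),'vial',onz(R(cj,'top',(244,282)),.045),'green',onz(R(cj,'top',(419,195)),.0),'tape',onz(R(cj,'top',(315,185)),.01), 'small', onz(R(cj,'top',(371,230)),.01))
V=lambda im,x0,y0,x1,y1:cv2.resize(im[y0:y1,x0:x1],(560,420),interpolation=cv2.INTER_CUBIC)
cv2.imwrite('pics/d.png',np.hstack([cv2.resize(a[295:395,235:335],(400,400)),cv2.resize(b[180:280,350:450],(400,400))])[:,:,::-1])
E
```

```text
[([265, 160, 24, 16, 284], [276.0, 166.9]), ([289, 160, 6, 16, 61], [292.1, 168.4])]
[([222, 215, 6, 6, 25], [224.2, 217.4])]
[([263, 316, 16, 32, 323], [271.3, 331.8])]
[([419, 223, 8, 10, 38], [421.8, 227.8])]
stopper (array([0.58927059, 0.16870414, 0.11999261]), [0.000386129362303375, 0.0003861293623035623])
handle (array([ 0.54957805, -0.35796471,  0.16070314]), [0.0015128554728783433, 0.0015128554728785306])
dish [ 0.49382087 -0.08688584  0.014     ] [ 0.49827821 -0.08495665  0.01      ]
foot [ 0.54501888 -0.35595847  0.006     ] [ 0.55102666 -0.35599628  0.006     ]
wash [0.45311627 0.40354177 0.17      ] vial [0.41120305 0.12219337 0.045     ] green [ 0.65781024 -0.39768132  0.        ] tape [ 0.69232235 -0.08913455  0.01      ] small [ 0.55552417 -0.25004866  0.01      ]
```

View pics/d.png

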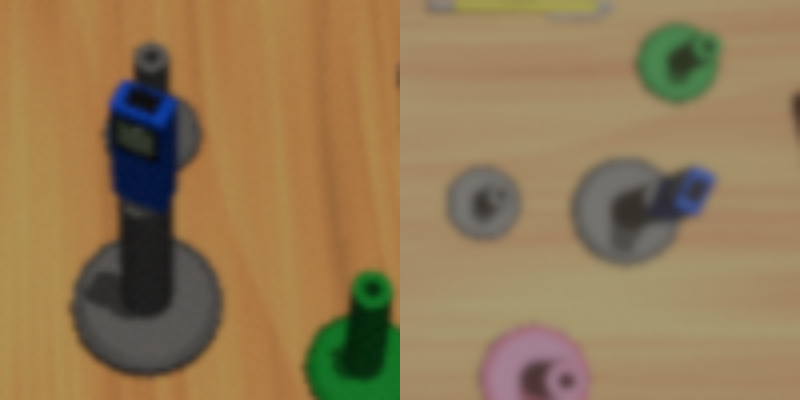

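The side stopper mask caught the wood, so that one needs its hand-picked pixel. The crop confirms that the big grey stand bears the blue thermometer, with the broad display face tilted slightly in yaw. Next is a closer look with the wrist camera, passing high over everything.

Run:
```python
from h import *
ci=arm.camera_info('side');cj=arm.camera_info('top')
s=meet(ray(ci,'side',278.5,176),ray(cj,'top',224.2,217.4));print(s);s=s[0]
D=[np.pi,0,0]
arm.move_linear([.16,-.6,.40],max_speed=.3)
def shot(p,fn):
    arm.movep(p,D); arm.dwell(.2); im,c=snap('wrist',fn); np.save('pics/'+fn+'.npy',np.r_[np.ravel(c['rvec']),np.ravel(c['tvec'])]); print(fn,arm.observe()['t'],arm.observe()['position'])
shot([.53,-.355,.34],'w1')
shot([.47,-.29,.34],'w2')
shot([s[0]-.02,s[1],.26],'w3')
shot([s[0]-.09,s[1]-.05,.26],'w4')
cv2.imwrite('pics/w.png',cv2.resize(np.vstack([np.hstack([cv2.imread('pics/w%d.png'%i) for i in (1,2)]),np.hstack([cv2.imread('pics/w%d.png'%i) for i in (3,4)])]),(800,600),interpolation=cv2.INTER_AREA))
```

```text
(array([0.59454913, 0.17293803, 0.08349491]), [0.0011719011122565597, 0.0011719011122566824])
w1 2.7583 [ 0.52958201 -0.35567578  0.34013754]
w2 3.45 [ 0.47037123 -0.29064055  0.33966688]
w3 5.4583 [0.57479531 0.17220903 0.26017377]
w4 6.1417 [0.50513464 0.12329612 0.25996795]
```

View pics/w.png

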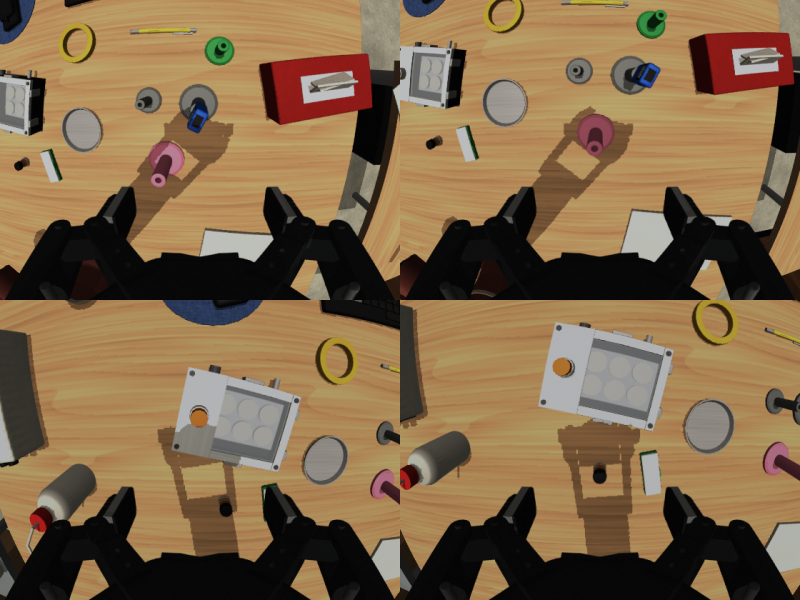

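The wrist views show the stopper at about (278,163) in w3 and (228,94) in w4, and the handle at (276,164) in w1 and (346,105) in w2. The dish is clear in all four. Next I segment them and triangulate.

```bash
cat >> h.py <<'E'
KW=arm.camera_info('wrist')['camera_matrix']
def load(fn):
    v=np.load('pics/'+fn+'.npy');return cv2.imread('pics/'+fn+'.png')[:,:,::-1].copy(),dict(camera_matrix=KW,rvec=v[:3],tvec=v[3:])
E
python3 - <<'E'
from h import *
rs=[];rd=[]
for fn,box,db in(('w3',(255,140,300,185),(455,215,455,215)),('w4',(205,70,250,115),0)):
    im,c=load(fn);b,m=blobs(im,(5,150,90),(18,255,255),box);print(fn,b[:2])
    rs.append(ray(c,'wrist',*b[0][1]))
    # top face: bright
    b2,m2=blobs(im,(5,150,190),(18,255,255),box);print(' bright',b2[:2])
print('stopper',meet(*rs))
for fn,box in(('w1',(250,130,310,195)),('w2',(310,75,375,135))):
    im,c=load(fn);b,m=blobs(im,(105,120,30),(130,255,255),box);print(fn,b[:2])
    x0,y0,x1,y1=box;hsv=cv2.cvtColor(im,cv2.COLOR_RGB2HSV);v=hsv[:,:,2][m>0];print(np.percentile(v,[5,25,50,75,95]))
    rs.append(ray(c,'wrist',*b[0][1]))
print('handle',meet(*rs[2:]))
g=[]
for fn,(x,y,r) in dict(w1=(276,164,40),w2=(346,105,40),w3=(278,163,40),w4=(228,94,40)).items():
    im,_=load(fn);g.append(cv2.resize(im[y-r:y+r,x-r:x+r],(300,300),interpolation=cv2.INTER_CUBIC))
cv2.imwrite('pics/g.png',np.vstack([np.hstack(g[:2]),np.hstack(g[2:])])[:,:,::-1])
E
```

```text
w3 [([266, 154, 25, 24, 460], [278.1, 165.6])]
 bright []
w4 [([214, 81, 25, 25, 471], [225.8, 93.1])]
 bright []
stopper (array([0.59460326, 0.17305009, 0.09785787]), [4.524616716003223e-05, 4.5246167159995535e-05])
w1 [([262, 142, 30, 44, 607], [277.4, 163.0])]
[ 45.  53.  95. 141. 186.]
w2 [([324, 88, 40, 35, 633], [343.5, 105.3])]
[ 38.  45. 124. 164. 182.]
handle (array([ 0.5486679 , -0.35415178,  0.16105175]), [6.508463860500021e-05, 6.508463860486e-05])
```

View pics/g.png

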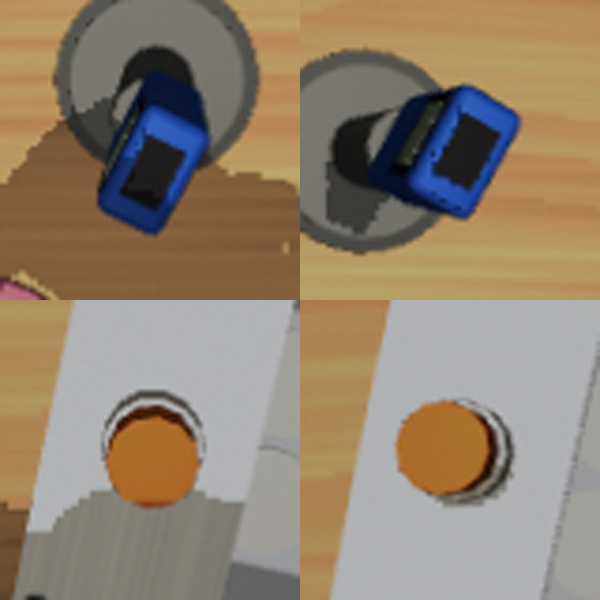

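Triangulation gives the stopper top centre at (0.5946, 0.1730, 0.098) and the head is round and upright. Next I pick it up, put it in the dish, and compute the handle's top rectangle from w1 and w2.

Run:
```python
from h import *
# handle top: dark rect inside blue
rs=[];S=[]
for fn,box in(('w1',(262,146,294,186)),('w2',(335,86,362,122))):
    im,c=load(fn);v=im.max(2).astype(int);m=((v<60)&(np.ptp(im.astype(int),axis=2)<25)).astype(np.uint8)
    z=np.zeros_like(m);x0,y0,x1,y1=box;z[y0:y1,x0:x1]=m[y0:y1,x0:x1]
    n,l,s,ce=cv2.connectedComponentsWithStats(z);i=1+np.argmax(s[1:,4]);print(fn,s[i],ce[i])
    rs.append(ray(c,'wrist',*ce[i]));S.append((c,np.argwhere(l==i)[:,::-1]))
p,e=meet(*rs);print('handle top',p,e)
for c,px in S:
    P=np.array([onz(ray(c,'wrist',*q),p[2])[:2] for q in px]);r=cv2.minAreaRect((P*1e3).astype(np.float32));print(r)
D=[np.pi,0,0];x,y=.5946,.1730
arm.gripper_open()
arm.movep([x,y,.15],D);arm.move_linear([x,y,.0745],max_speed=.08)
arm.close_gripper(20);arm.dwell(.2);o=arm.observe();print(o['grip_width'],o['ft_force'],o['position'])
arm.move_linear([x,y,.19],max_speed=.1);arm.dwell(.1);print(arm.observe()['grip_width'])
arm.movep([.496,-.086,.13],D);arm.dwell(.1);snap('side','s2')
arm.move_linear([.496,-.086,.022],max_speed=.08);arm.move_linear([.496,-.086,.0175],max_speed=.02);print(arm.observe()['ft_force'],arm.observe()['grip_width'])
arm.gripper_open();arm.dwell(.2);arm.move_linear([.496,-.086,.14],max_speed=.15)
arm.movep([.54,.10,.26],D);arm.dwell(.2);im,c=snap('wrist','w5');np.save('pics/w5.npy',np.r_[np.ravel(c['rvec']),np.ravel(c['tvec'])])
arm.movep([.50,.14,.26],D);arm.dwell(.2);im,c=snap('wrist','w6');np.save('pics/w6.npy',np.r_[np.ravel(c['rvec']),np.ravel(c['tvec'])])
print(arm.observe()['t'])
cv2.imwrite('pics/k.png',np.hstack([cv2.imread('pics/w5.png')[:300],cv2.imread('pics/w6.png')[:300]])[:, :800])
a=cv2.imread('pics/w5.png');b=cv2.imread('pics/w6.png')
cv2.imwrite('pics/k.png',cv2.resize(np.vstack([a[:260],b[:260]]),(600,557)))
```

```text
w1 [269 161  16  19 171] [276.22807018 169.65497076]
w2 [342  96  17  19 179] [350.05586592 104.92178771]
handle top [ 0.54902054 -0.35318118  0.19648376] [6.801717791968435e-05, 6.801717791966396e-05]
((548.8748168945312, -353.3746643066406), (9.313112258911133, 14.837906837463379), 63.57365798950195)
((548.9644165039062, -353.18304443359375), (9.588892936706543, 15.27841567993164), 62.10513687133789)
0.025462890264033526 [-0.30616965 -0.0109682   5.09124791] [0.59472543 0.173092   0.07492063]
0.021999606036391704
[-3.51810394  1.28829243 12.8599882 ] 0.022422137202097195
16.9583
```

View pics/k.png

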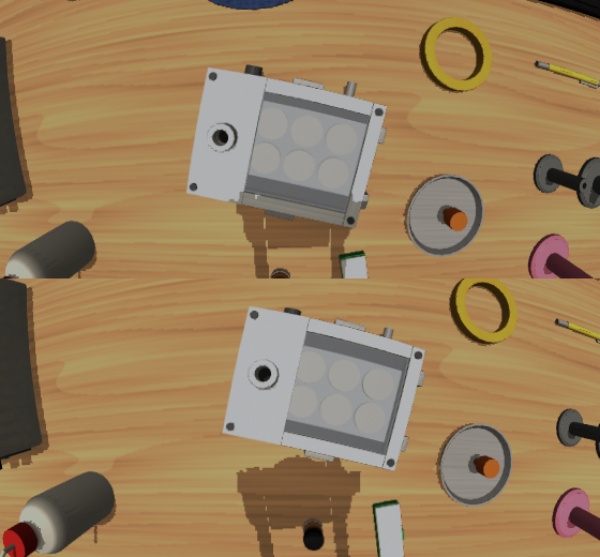

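The stopper stands in the dish at about (455,219) in the upper picture, and the port is open at (221,138) above and (263,374) below. Next are two near-vertical close looks at the port, then the thermometer grasp: handle axis at -27.2°, top at (0.549, -0.353, 0.196).

Run:
```python
from h import *
D=[np.pi,0,0]
for fn,p in(('p1',[.52,.173,.16]),('p2',[.54,.12,.20])):
    arm.movep(p,D);arm.dwell(.3);im,c=snap('wrist',fn);np.save('pics/'+fn+'.npy',np.r_[np.ravel(c['rvec']),np.ravel(c['tvec'])])
y=np.deg2rad(-27.2);D=[np.pi,0,y]
arm.move_linear([.5,.1,.33],[np.pi,0,0],max_speed=.3)
arm.movep([.549,-.3532,.30],D);arm.move_linear([.549,-.3532,.1395],max_speed=.1)
arm.close_gripper(60);arm.dwell(.3);o=arm.observe();print(o['grip_width'],o['ft_force'],o['position'],o['t'])
arm.move_linear([.549,-.3532,.30],max_speed=.1);arm.dwell(.3);o=arm.observe();print(o['grip_width'],o['ft_force'],o['position'],o['joints'],o['t'])
a,_=snap('side','s3');b,_=snap('top','t3');c,cc=snap('wrist','w7');np.save('pics/w7.npy',np.r_[np.ravel(cc['rvec']),np.ravel(cc['tvec'])])
from h import load
g=[]
for fn in('p1','p2'):
    im,k=load(fn);P=np.array([.5946,.173,.078])
    R=cv2.Rodrigues(k['rvec'])[0];q=R@P+k['tvec'];th=np.arctan2(np.hypot(*q[:2]),q[2]);u=np.array(KW)[:2,2]+KW[0][0]*th*q[:2]/np.hypot(*q[:2]);print(fn,u)
    u=u.astype(int);g.append(cv2.resize(im[max(u[1]-30,0):u[1]+30,u[0]-30:u[0]+30],(400,300),interpolation=cv2.INTER_NEAREST) if 0 else cv2.resize(im[u[1]-30:u[1]+30,u[0]-30:u[0]+30],(300,300),interpolation=cv2.INTER_CUBIC))
top=np.hstack(g+[np.zeros((300,200,3),np.uint8)])
s=cv2.resize(a[150:390,150:470],(400,300));w=cv2.resize(c,(400,300))
cv2.imwrite('pics/m.png',np.vstack([top,np.hstack([s,w])])[:,:,::-1])
```

```text
0.017426318467747354 [ 0.41473065  0.02298026 -0.19943648] [ 0.54908013 -0.35326257  0.13961978] 23.5167
0.017190299057756122 [-0.8809684  -1.38197722 -0.84676339] [ 0.54895443 -0.35316767  0.29979333] [-6.85609718e-01  8.66717569e-02  1.46416127e+00  1.54152483e-05
  1.59106061e+00  1.35994800e+00] 25.575
p1 [279.07108723 110.78930473]
p2 [215.29202231 132.38153348]
```

View pics/m.png

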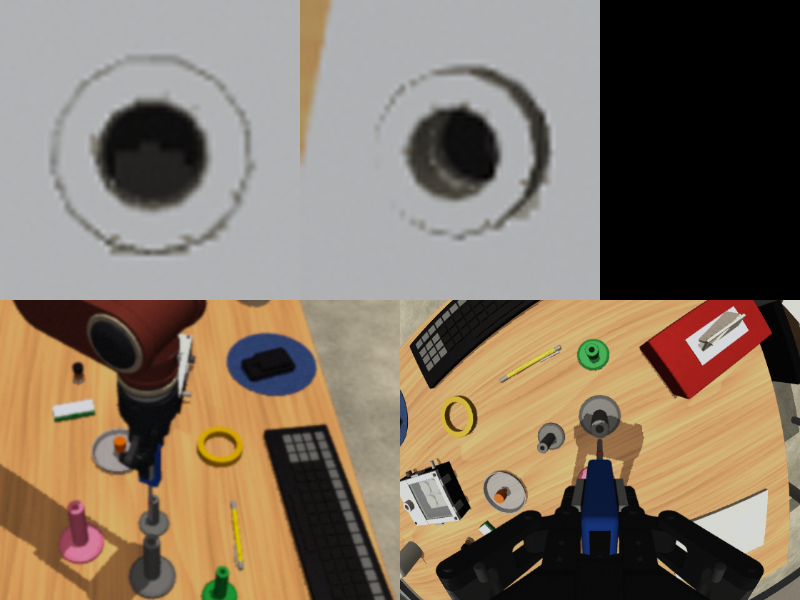

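The thermometer is held and its stem is out of the stand (tip near (600,440) in the wrist panel). The port bore shows as a clean dark disc in both close-ups. Next I triangulate the bore and check the stem against the predicted pixels.

```bash
cat >> h.py <<'E'
def wproj(k,P):
    R=cv2.Rodrigues(np.array(k['rvec']))[0];q=R@np.array(P)+np.ravel(k['tvec']);n=np.hypot(*q[:2]);return np.array(KW)[:2,2]+KW[0][0]*np.arctan2(n,q[2])*q[:2]/n
E
python3 - <<'E'
from h import *
rs=[]
for fn in('p1','p2'):
    im,k=load(fn);u=wproj(k,[.5946,.173,.078]).round().astype(int)
    m=np.zeros(im.shape[:2],np.uint8);sl=np.s_[u[1]-13:u[1]+14,u[0]-13:u[0]+14];m[sl]=(im.max(2)[sl]<140)
    n,l,s,c=cv2.connectedComponentsWithStats(m);i=1+np.argmax(s[1:,4]);cs,_=cv2.findContours((l==i).astype(np.uint8),0,1);e=cv2.fitEllipse(cv2.convexHull(cs[0]))
    print(fn,s[i],c[i],e);r=ray(k,'wrist',*e[0]);rs.append(r);print(onz(r,.078))
print('port',meet(*rs))
im,k=load('w7');x,y=.54895,-.35317;zc=.2998+.0154
for n,d in(('bottom',-40),('mark',-90),('tip',-140)):
    P=[x,y,zc+d/1e3];print(n,wproj(k,P),proj(arm.camera_info('side'),P),proj(arm.camera_info('top'),P))
s=cv2.imread('pics/s3.png')[260:360,230:310]
cv2.imwrite('pics/n.png',np.hstack([cv2.resize(im[180:240,250:310],(400,400),interpolation=cv2.INTER_NEAREST)[:,:,::-1],cv2.resize(s,(320,400),interpolation=cv2.INTER_NEAREST)]))
E
```

```text
p1 [267 100  24  22 405] [278.92592593 110.57530864] ((278.84747314453125, 110.58307647705078), (21.782926559448242, 23.15971565246582), 94.75320434570312)
[0.59474471 0.1731546  0.078     ]
p2 [206 123  19  19 287] [215.16724739 132.03484321] ((215.16038513183594, 132.02867126464844), (18.493616104125977, 18.982440948486328), 8.393913269042969)
[0.59489537 0.17310173 0.078     ]
port (array([0.59479758, 0.17317594, 0.07752148]), [6.22925402807737e-05, 6.229254028052376e-05])
bottom [279.06882677 245.01223879] [269.27857728 294.20176056] [432.48625575 223.73483989]
mark [279.07184037 215.73201232] [269.63803756 310.43812439] [426.73389258 225.46061769]
tip [279.07451492 196.33474633] [269.97280575 325.55917826] [421.40852647 227.05829127]
```

View pics/n.png

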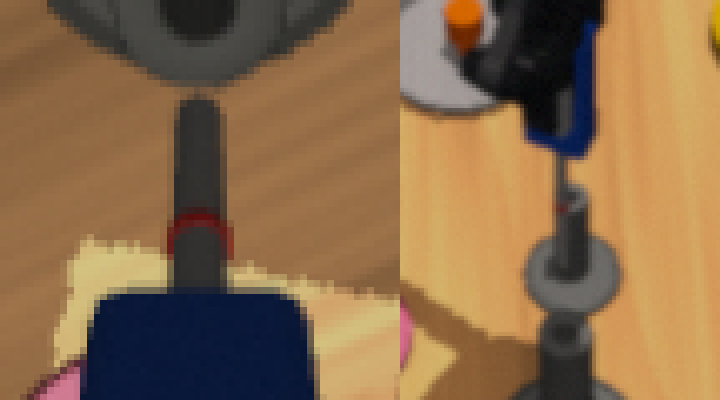

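The stem is where predicted, at column 279.5 against 279.1, with the tip and mark rows within about 1 px (0.8 mm), and it hangs straight. The port is at (0.5948, 0.1732, 0.0775), matching 78 mm. Next I move above the port and compare the bore with the stem axis in the same pictures.

```bash
cat > bore.py <<'E'
from h import *
def bore(im,k,n=14):
    u=wproj(k,[.5948,.1732,.078]).round().astype(int)
    m=np.zeros(im.shape[:2],np.uint8);sl=np.s_[u[1]-n:u[1]+n,u[0]-n:u[0]+n];m[sl]=(im.max(2)[sl]<125)
    nn,l,s,c=cv2.connectedComponentsWithStats(m);i=1+np.argmax(s[1:,4]);cs,_=cv2.findContours((l==i).astype(np.uint8),0,1)
    return u,s[i].tolist(),cv2.fitEllipse(cv2.convexHull(cs[0]))
E
python3 - <<'E'
from bore import *
y=np.deg2rad(-27.2)
arm.movep([.5948,.1732,.30],[np.pi,0,y]);arm.move_linear([.5948,.1732,.25],max_speed=.1);arm.dwell(.4)
o=arm.observe();print(o['position'],o['tcp_rot'],o['joints'][5],o['t'])
im,k=snap('wrist','w8');a,ci=snap('side','s8');b,cj=snap('top','t8')
u,s,e=bore(im,k);print(u,s,e,onz(ray(k,'wrist',*e[0]),.078))
x,yy,z=o['position'];zc=z+.0154
for n,d in(('bottom',-.04),('mark',-.09),('tip',-.14)):
    P=[x,yy,zc+d];print(n,wproj(k,P),proj(ci,P),proj(cj,P))
P=[.5948,.1732,.078];print('port',wproj(k,P),proj(ci,P),proj(cj,P))
q=proj(ci,P).astype(int);r=proj(cj,P).astype(int)
cv2.imwrite('pics/o.png',np.hstack([cv2.resize(im[150:230,240:320],(400,400),interpolation=cv2.INTER_NEAREST),cv2.resize(a[q[1]-60:q[1]+20,q[0]-40:q[0]+40],(400,400),interpolation=cv2.INTER_NEAREST)])[:,:,::-1]);print('side crop origin',q-[40,60])
E
```

```text
[0.59497416 0.17329047 0.25047496] [-3.14111464e+00 -6.24791365e-04 -4.74636227e-01] 2.2088189265958493 28.6833
[279 183] [272, 176, 16, 15, 194] ((279.5, 183.15170288085938), (15.179530143737793, 15.465187072753906), 90.0) [0.59489285 0.17290597 0.078     ]
bottom [279.03254133 245.09294384] [278.13360057 133.55629159] [217.60297821 211.2086252 ]
mark [279.07356082 215.82774718] [278.16521068 149.14560819] [220.02106528 213.31917862]
tip [279.10135807 196.44572432] [278.19526315 163.96673647] [222.26734389 215.27977429]
port [279.28070363 183.36244081] [278.16030905 177.51420241] [224.30599758 217.09159211]
side crop origin [238 117]
```

View pics/o.png

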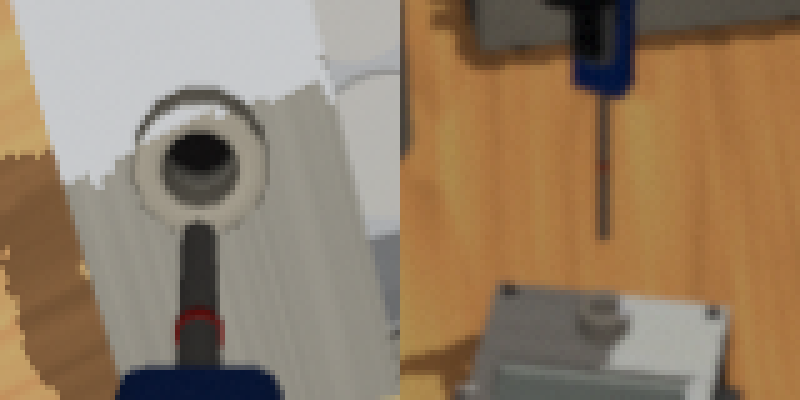

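The stem and bore agree across columns in both views (wrist 279.5 and 279.5; side 278.3 and 278.4). The re-measured bore, seen at a different yaw, agrees to 0.4 mm. The mark's row in the side view differs by about 0.7 px, so I'll check the red band with subpixel centroids.

```bash
cat > mark.py <<'E'
from h import *
def redc(im,box):
    x0,y0,x1,y1=box;c=im[y0:y1,x0:x1].astype(float);w=np.clip(c[:,:,0]-1.15*np.maximum(c[:,:,1],c[:,:,2])-8,0,None)
    yy,xx=np.mgrid[y0:y1,x0:x1];return [round(float((w*xx).sum()/w.sum()),2),round(float((w*yy).sum()/w.sum()),2),round(w.sum())]
def band(pr,cam,c,zh=.0015,r=.003):
    # mean pixel of the visible half of the band (geometry only), weighted by facing
    t=np.linspace(0,2*np.pi,73)[:-1];n=np.c_[np.cos(t),np.sin(t),0*t];v=cam-np.array(c);w=n@v;k=w>0
    Q=np.array([pr(np.array(c)+r*m) for m in n[k]]);return (Q*w[k,None]).sum(0)/w[k].sum()
E
python3 - <<'E'
from mark import *
ks=arm.camera_info('side');k=arm.camera_info('wrist')
w=cv2.imread('pics/w8.png')[:,:,::-1];s=cv2.imread('pics/s8.png')[:,:,::-1]
c=[.59497,.17329,.25047+.0154-.09]
print('wrist',redc(w,(270,205,290,224)),band(lambda p:wproj(k,p),ray(k,'wrist',280,210)[0],c))
# sanity: w for side: wood is orange so demand red>>green
x=s[143:157,274:284].astype(int);print('side R-2G\n',(x[:,:,0]-2*x[:,:,1]))
print(band(lambda p:proj(ks,p),ray(ks,'side',280,210)[0],c))
# stem tip in wrist: dark column profile
print(w[186:200,277:283].max(2).mean(1).round())
print('side stem rows',s[155:172,277:280].max(2).min(1))
for d in(.001,):
  for ax in range(3):
    e=np.zeros(3);e[ax]=d;print(ax,wproj(k,c+e)-wproj(k,c),proj(ks,c+e)-proj(ks,c))
E
```

```text
wrist [279.18, 213.78, 1227] [278.9025905  212.66852168]
side R-2G
 [[-65 -63 -60 -48 -46 -51 -65 -72 -80 -87]
 [-66 -63 -57 -48 -40 -51 -64 -70 -79 -87]
 [-65 -67 -56 -47 -45 -48 -63 -72 -76 -86]
 [-67 -67 -59 -48 -49 -48 -63 -72 -74 -85]
 [-66 -64 -58 -48 -42 -54 -66 -73 -72 -82]
 [-62 -61 -61 -47 -42 -49 -61 -67 -75 -82]
 [-65 -65 -55 -35 -23 -28 -59 -70 -71 -80]
 [-66 -63 -55 -28  -4 -19 -55 -71 -75 -83]
 [-66 -67 -58 -40 -25 -35 -59 -73 -77 -82]
 [-67 -66 -60 -49 -39 -49 -64 -74 -74 -77]
 [-63 -62 -59 -45 -42 -47 -65 -74 -78 -76]
 [-66 -64 -59 -49 -44 -47 -66 -74 -73 -78]
 [-65 -66 -62 -49 -45 -52 -68 -74 -73 -75]
 [-72 -62 -58 -47 -46 -49 -66 -75 -74 -75]]
[278.1647893  149.72566748]
[ 81.  82.  75.  76.  91. 134. 162. 156. 117.  60.  50.  47.  47.  47.]
side stem rows [ 79  80  79  78  80  81  79  78  81 102 146 166 170 169 171 172 171]
0 [-0.64476103 -1.18287043] [ 0.38748023 -0.01484753]
1 [-1.25198225  0.60643022] [-0.02241735 -0.24464323]
2 [-0.00089585  0.47050045] [-0.00061735 -0.30406251]
```

The band residuals amount to about 0.8 mm along tool x and under 1 mm in height. I'll shift the target by that, descend in two steps with force checks, and look again.

Run:
```python
from mark import *
f0=arm.observe()['ft_force'];X,Y=.5954,.1728
arm.move_linear([X,Y,.235],max_speed=.05);arm.dwell(.2)
for z in(.20,.175,.16,.1524):
    arm.move_linear([X,Y,z],max_speed=.04);arm.dwell(.15);o=arm.observe();print(o['position'],(o['ft_force']-f0).round(2),o['t'])
arm.dwell(.4);o=arm.observe();print(o['position'],(o['ft_force']-f0).round(2),o['grip_width'])
im,k=snap('wrist','w9');a,ci=snap('side','s9');b,cj=snap('top','t9')
c=o['position']-[0,0,.0746]
print('wrist mark',redc(im,(270,205,290,224)),band(lambda p:wproj(k,p),ray(k,'wrist',280,210)[0],c))
x=a[170:186,273:285].astype(int);print(x[:,:,0]-2*x[:,:,1]);print(band(lambda p:proj(ci,p),ray(ci,'side',280,210)[0],c),proj(ci,np.array([.5948,.1731,.078])),proj(ci,np.array([.5948,.1731-.0075,.078])))
cv2.imwrite('pics/q.png',np.hstack([cv2.resize(im[180:240,250:310],(400,400),interpolation=cv2.INTER_NEAREST),cv2.resize(a[140:200,248:308],(400,400),interpolation=cv2.INTER_NEAREST)])[:,:,::-1])
```

```text
[0.59563174 0.17284136 0.20047674] [ 0.87 -0.12 -0.3 ] 30.6583
[0.59567381 0.17282364 0.17546703] [ 0.11 -0.05  0.22] 31.5833
[0.59561376 0.17284191 0.1603125 ] [-0.07 -0.03  0.51] 32.2583
[0.59546348 0.17282599 0.15249754] [1.5  0.63 0.03] 32.75
[0.59543542 0.17280809 0.15248532] [0.12 0.59 0.93] 0.017435900672197895
wrist mark [279.39, 213.9, 1304] [279.06944127 212.62880227]
[[ -66  -75  -79  -70  -56  -44  -46  -65  -71  -74  -72  -77]
 [ -67  -73  -79  -74  -60  -49  -49  -63  -76  -72  -72  -78]
 [ -68  -75  -78  -78  -59  -46  -48  -65  -72  -75  -75  -76]
 [ -69  -74  -79  -75  -63  -47  -47  -59  -72  -70  -76  -74]
 [ -72  -75  -80  -78  -64  -52  -51  -63  -71  -73  -72  -75]
 [ -86  -86  -88  -87  -76  -57  -58  -72  -78  -77  -82  -91]
 [ -92  -93  -95  -91  -76  -53  -55  -81  -88  -91 -104 -131]
 [ -87  -94  -96  -80  -59  -36  -39  -65  -85 -102 -128 -158]
 [ -90  -96  -90  -70  -41  -11  -14  -49  -83 -104 -131 -159]
 [ -87  -93  -92  -83  -65  -37  -42  -66  -91  -98 -110 -156]
 [ -84  -80  -87  -93  -93  -85  -86  -93  -96  -91  -99 -145]
 [ -76  -69  -75  -87  -92  -91  -95  -89  -84  -71  -79 -118]
 [ -76  -63  -68  -73  -79  -80  -79  -76  -74  -67  -70 -107]
 [ -81  -72  -68  -74  -74  -75  -75  -74  -72  -70  -79 -109]
 [ -91  -81  -74  -73  -72  -73  -72  -73  -75  -78  -93 -115]
 [ -93  -90  -83  -81  -77  -76  -74  -78  -85  -87  -98 -121]]
[278.40441181 178.21645872] [278.16244628 177.53888212] [278.3233221  179.39659998]
```

View pics/q.png

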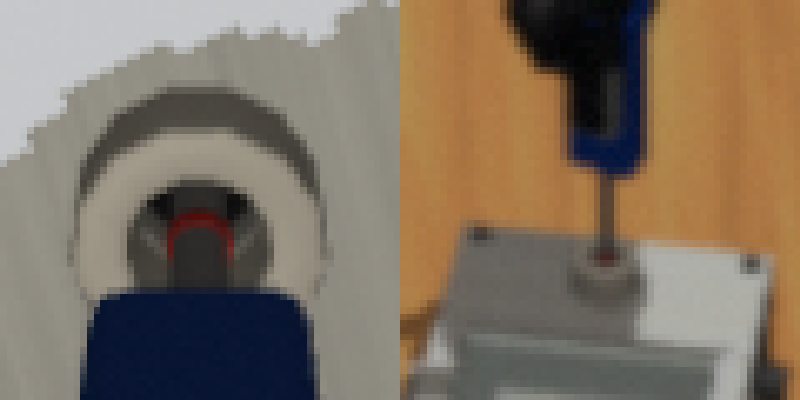

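The stem sits inside the bore. In the wrist crop the bore centre is near (200,252) and the stem near (200,250), so it is within about 0.5 mm. In the side view the band is at row 178.0, against 178.2 expected for level with the rim. There is no contact force, so I'm handing in.

Run:
```python
from h import *
b=cv2.imread('pics/t9.png')[:,:,::-1].copy();bl,_=blobs(b,(5,130,90),(18,255,255),(300,235,335,268),4);print('stopper top view',bl, 'speed',abs(arm.observe()['qvel']).max())
arm.finish_job();print(arm.observe()['t'])
```

```text
stopper top view [([314, 248, 6, 6, 26], [316.3, 250.5])] speed 0.0011136203108630413
the job is handed in; nothing more can be done
the job is handed in; nothing more can be done
```

I pulled the stopper and stood it in the steel dish. I then lifted the thermometer out of the large grey stand, lowered it through the open port, and handed the job in while holding it there. The clock was at about 33 s.

**Last checks:**
- **Centring:** the stem is within about 0.5 mm of the bore centre in the wrist view. The side view suggests up to 0.9 mm, against 4.5 mm of clearance.
- **Height:** the red mark's side-view row was 178.0, against 178.2 expected for level with the rim. That puts it within about 1 mm.
- **Contact and motion:** force changes during the descent were at most 1.6 N, so I saw no sign of touching the chamber. The arm was still when I handed in.
- **Stopper:** in the last top view it was near the middle of the dish.

**Disagreements:**
- The first side-view stopper mask caught wood, so I replaced it with a hand-picked pixel.
- The wrist view put the mark about 1 px (0.8 mm) off along the tool's x axis, so I shifted the target by about that. The residual stayed the same after the shift, because it is measured relative to the tool.
- The bystanders were not re-measured at the end, but no move went near them.

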